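# Mount and prove the winter battery maintainers

### The job

Snap each black battery maintainer that is on the shelf down into the bracket of its own colour, and prove each one by pulling it straight up with about 15 N (never over 25 N) for a second while it stays home; prove them in bracket order from the robot's left: red, yellow, blue, green. When all are proven, take the orange probe and press the recessed white button of each mounted maintainer in with it, in the same order, then stand the probe back upright in the hole of its wooden block and leave everything else alone.

Things in the scene. Friction and masses are not known exactly. Their poses are not given: they have to be found in the camera images.
- rail: aluminium mounting strip fixed on the shelf, 172 (x) by 430 (y) by 6 mm thick, with four grey snap-in brackets in a row along its y, 105 mm apart, tagged red, yellow, blue, green from the robot's left (+y). Origin at the centre of its underside; position and yaw vary. A snapped-in unit has 1.5 mm of vertical play, then is held rigidly against an upward pull.
- catch_red_front: one of 8 like orange spring catches, one at each x end of every bracket (this: red, -x end), 30 mm wide, top 48 mm above the dock point. Each yields outwards at 3 to 6 N; sloped inside, so that a unit goes in when pushed straight down with 10 to 20 N beyond its weight over the last 23 mm, until the noses snap over its ridges. Origin 6 mm below the dock point.
- dock_red (a point): red-tagged bracket, number 1 from the robot's left: point on the strip's top face where the centre of the red unit's underside sits when home; z up, x along the unit. Side guides along both long sides, 30 to 50 mm from the centre in x, 29.5 mm off the centre line, flared outwards 6 mm at the top, 25 mm above this point; the middle of the sides is open for fingers.
- dock_yellow (a point): yellow-tagged bracket, number 2 from the robot's left: point on the strip's top face where the centre of the yellow unit's underside sits when home; z up, x along the unit. Side guides along both long sides, 30 to 50 mm from the centre in x, 29.5 mm off the centre line, flared outwards 6 mm at the top, 25 mm above this point; the middle of the sides is open for fingers.
- dock_blue (a point): blue-tagged bracket, number 3 from the robot's left: point on the strip's top face where the centre of the blue unit's underside sits when home; z up, x along the unit. Side guides along both long sides, 30 to 50 mm from the centre in x, 29.5 mm off the centre line, flared outwards 6 mm at the top, 25 mm above this point; the middle of the sides is open for fingers.
- dock_green (a point): green-tagged bracket, number 4 from the robot's left: point on the strip's top face where the centre of the green unit's underside sits when home; z up, x along the unit. Side guides along both long sides, 30 to 50 mm from the centre in x, 29.5 mm off the centre line, flared outwards 6 mm at the top, 25 mm above this point; the middle of the sides is open for fingers.
- unit_red: compact black battery maintainer with a red band, 120 long (own x) by 56 wide (y) by 44 mm high, about 0.4 kg; origin at the centre of its underside, z up. A ridge 30 mm wide, 12 to 20 mm above the underside, sticks out 6 mm at each end for the catches. Starts flat on the shelf, long side across the robot's view. Fits its bracket either way round. May be absent.
- top_red (a point): centre of the top of the red unit's white spring button, 34 mm from the unit's centre towards its own +x, in a 17 mm round recess with a pale ring; the button (13 mm across) lies 5 mm below the unit's top face, 39 mm above its underside, moves down 4 mm (fully in at about 4 N) and springs back. z up.
- unit_yellow: compact black battery maintainer with a yellow band, 120 long (own x) by 56 wide (y) by 44 mm high, about 0.4 kg; origin at the centre of its underside, z up. A ridge 30 mm wide, 12 to 20 mm above the underside, sticks out 6 mm at each end for the catches. Starts flat on the shelf, long side across the robot's view. Fits its bracket either way round. May be absent.
- top_yellow (a point): centre of the top of the yellow unit's white spring button, 34 mm from the unit's centre towards its own +x, in a 17 mm round recess with a pale ring; the button (13 mm across) lies 5 mm below the unit's top face, 39 mm above its underside, moves down 4 mm (fully in at about 4 N) and springs back. z up.
- unit_blue: compact black battery maintainer with a blue band, 120 long (own x) by 56 wide (y) by 44 mm high, about 0.4 kg; origin at the centre of its underside, z up. A ridge 30 mm wide, 12 to 20 mm above the underside, sticks out 6 mm at each end for the catches. Starts flat on the shelf, long side across the robot's view. Fits its bracket either way round. May be absent.
- top_blue (a point): centre of the top of the blue unit's white spring button, 34 mm from the unit's centre towards its own +x, in a 17 mm round recess with a pale ring; the button (13 mm across) lies 5 mm below the unit's top face, 39 mm above its underside, moves down 4 mm (fully in at about 4 N) and springs back. z up.
- unit_green: compact black battery maintainer with a green band, 120 long (own x) by 56 wide (y) by 44 mm high, about 0.4 kg; origin at the centre of its underside, z up. A ridge 30 mm wide, 12 to 20 mm above the underside, sticks out 6 mm at each end for the catches. Starts flat on the shelf, long side across the robot's view. Fits its bracket either way round. May be absent.
- top_green (a point): centre of the top of the green unit's white spring button, 34 mm from the unit's centre towards its own +x, in a 17 mm round recess with a pale ring; the button (13 mm across) lies 5 mm below the unit's top face, 39 mm above its underside, moves down 4 mm (fully in at about 4 N) and springs back. z up.
- stand_mouth (a point): centre of the mouth of the upright hole in the top of a fixed wooden bench block, 70 by 70 mm and 72 mm high, in which the probe stands; hole 16 mm across, 68 mm deep, z up.
- probe: hand probe standing upright in the block, 148 mm long, 70 g. Origin at its rounded tip (lower end), own z up along it towards the handle. Steel shaft 6.4 mm thick from 0 to 63 mm, black collar 28 mm across from 63 to 69 mm, round orange handle 20 mm thick from 69 to 148 mm.
- probe_collar (a point): underside of the probe's collar, on its axis, 63 mm from the tip; it rests on the block's top face when the probe is put away.
- pliers: chrome combination pliers lying on the shelf, 180 mm long, 14 mm high; leave alone.
- post_cleaner: stainless battery post cleaner with a brass brush at each end, 100 mm long, 38 mm thick; leave alone.
- spray_can: standing spray can, 58 mm across, 170 mm high; leave alone.
- toolbox: fixed yellow toolbox with a shut hinged lid, 410 by 200 mm, 210 mm high, on the robot's right; leave alone.
- battery: fixed 12 V starter battery, 207 by 175 by 190 mm, on the robot's left; leave alone.

How it is judged:
On the way, in this order (a step that is already met when the one before it is completed fails the run):
1. the red maintainer, home in its bracket, is pulled up off the strip and its catches hold it against more than 6 N beyond its weight (horizontal distance between unit_red and dock_red below 0.006 m and z of unit_red in the frame of dock_red between 0.0008 and 0.004 m and angle between unit_red's own z axis and vertical below 0.06 rad and contact force between unit_red and rail above 6 N), for 0.4 s.
2. the yellow maintainer, home in its bracket, is pulled up off the strip and its catches hold it against more than 6 N beyond its weight (horizontal distance between unit_yellow and dock_yellow below 0.006 m and z of unit_yellow in the frame of dock_yellow between 0.0008 and 0.004 m and angle between unit_yellow's own z axis and vertical below 0.06 rad and contact force between unit_yellow and rail above 6 N), for 0.4 s.
3. the blue maintainer, home in its bracket, is pulled up off the strip and its catches hold it against more than 6 N beyond its weight (horizontal distance between unit_blue and dock_blue below 0.006 m and z of unit_blue in the frame of dock_blue between 0.0008 and 0.004 m and angle between unit_blue's own z axis and vertical below 0.06 rad and contact force between unit_blue and rail above 6 N), for 0.4 s.
4. the green maintainer, home in its bracket, is pulled up off the strip and its catches hold it against more than 6 N beyond its weight (horizontal distance between unit_green and dock_green below 0.006 m and z of unit_green in the frame of dock_green between 0.0008 and 0.004 m and angle between unit_green's own z axis and vertical below 0.06 rad and contact force between unit_green and rail above 6 N), for 0.4 s.
5. the button of the red maintainer is pressed in by the probe, at least 2.5 of its 4 mm, with the unit home (horizontal distance between unit_red and dock_red below 0.006 m and z of unit_red in the frame of dock_red below 0.004 m and angle between unit_red's own z axis and vertical below 0.06 rad and z of top_red in the frame of unit_red below 0.0365 m and contact force between probe and unit_red above 0.5 N), for 0.2 s.
6. the button of the yellow maintainer is pressed in by the probe, at least 2.5 of its 4 mm, with the unit home (horizontal distance between unit_yellow and dock_yellow below 0.006 m and z of unit_yellow in the frame of dock_yellow below 0.004 m and angle between unit_yellow's own z axis and vertical below 0.06 rad and z of top_yellow in the frame of unit_yellow below 0.0365 m and contact force between probe and unit_yellow above 0.5 N), for 0.2 s.
7. the button of the blue maintainer is pressed in by the probe, at least 2.5 of its 4 mm, with the unit home (horizontal distance between unit_blue and dock_blue below 0.006 m and z of unit_blue in the frame of dock_blue below 0.004 m and angle between unit_blue's own z axis and vertical below 0.06 rad and z of top_blue in the frame of unit_blue below 0.0365 m and contact force between probe and unit_blue above 0.5 N), for 0.2 s.
8. the button of the green maintainer is pressed in by the probe, at least 2.5 of its 4 mm, with the unit home (horizontal distance between unit_green and dock_green below 0.006 m and z of unit_green in the frame of dock_green below 0.004 m and angle between unit_green's own z axis and vertical below 0.06 rad and z of top_green in the frame of unit_green below 0.0365 m and contact force between probe and unit_green above 0.5 N), for 0.2 s.
At the end, for the whole second after the job is handed in: Each maintainer present is home in the bracket of its colour (within 6 mm sideways, less than 4 mm up, upright, along the bracket either way round), button out; the probe stands upright in the hole, its collar on the block (6 mm in height, 12 mm sideways); all at rest (horizontal distance between unit_red and dock_red below 0.006 m and z of unit_red in the frame of dock_red below 0.004 m and angle between each of unit_red, unit_yellow, unit_blue, unit_green's own z axis and vertical below 0.06 rad and angle between the x axis of each of unit_red, unit_yellow, unit_blue, unit_green and the x axis of rail, either way round below 0.1 rad and z of top_red in the frame of unit_red above 0.0375 m and linear speed of each of unit_red, unit_yellow, unit_blue, unit_green, probe below 0.02 m/s and horizontal distance between unit_yellow and dock_yellow below 0.006 m and z of unit_yellow in the frame of dock_yellow below 0.004 m and z of top_yellow in the frame of unit_yellow above 0.0375 m and horizontal distance between unit_blue and dock_blue below 0.006 m and z of unit_blue in the frame of dock_blue below 0.004 m and z of top_blue in the frame of unit_blue above 0.0375 m and horizontal distance between unit_green and dock_green below 0.006 m and z of unit_green in the frame of dock_green below 0.004 m and z of top_green in the frame of unit_green above 0.0375 m and horizontal distance between probe_collar and stand_mouth below 0.012 m and z of probe_collar in the frame of stand_mouth between -0.006 and 0.006 m and angle between probe's own z axis and vertical below 0.15 rad); the robot touches nothing.
It fails at once if a maintainer held by its catches is yanked with more than 30 N ((horizontal distance between unit_red and dock_red below 0.006 m and z of unit_red in the frame of dock_red between 0.0008 and 0.004 m and angle between unit_red's own z axis and vertical below 0.06 rad and contact force between unit_red and rail above 30 N) or (horizontal distance between unit_yellow and dock_yellow below 0.006 m and z of unit_yellow in the frame of dock_yellow between 0.0008 and 0.004 m and angle between unit_yellow's own z axis and vertical below 0.06 rad and contact force between unit_yellow and rail above 30 N) or (horizontal distance between unit_blue and dock_blue below 0.006 m and z of unit_blue in the frame of dock_blue between 0.0008 and 0.004 m and angle between unit_blue's own z axis and vertical below 0.06 rad and contact force between unit_blue and rail above 30 N) or (horizontal distance between unit_green and dock_green below 0.006 m and z of unit_green in the frame of dock_green between 0.0008 and 0.004 m and angle between unit_green's own z axis and vertical below 0.06 rad and contact force between unit_green and rail above 30 N)).
It fails at once if pliers, post cleaner or spray can shoved more than 5 cm (distance of any of pliers, post_cleaner, spray_can from where it was at the start of the episode above 0.05 m).
Of unit_red, unit_yellow, unit_blue, unit_green only 3 to 4 are there at a start; the rules pass over those that are not, and their reading is None.
At some moment in a run one of unit_red, unit_yellow, unit_blue, unit_green may be knocked a few centimetres aside while the robot is not near it.
It also fails if it takes over 210 s, if anything falls off the work surface, if the arm or the gripper's body presses on something with over 40 N, if the wrist force passes 120 N, or if a joint passes its speed limit or range.

### The arm

A 7-joint arm with a two-finger parallel gripper is mounted at the origin on the work surface. World frame = base frame: x ahead of the robot, y to its left, z up, the work surface at z = 0. Lengths are in m, angles in rad, forces in N, time in s.
With the tool pointing down it reaches from about 0.4 to 0.875 m from the base axis. Payload 19.3 kg.
Tool frame: the origin (TCP) lies between the finger pads; the fingertips stand bot.nose_length ahead of it and the grasp point (between the pads) lies 2 mm behind it (bot.nose_length is the distance from the TCP to the fingertips, in m); z points along the fingers, y is the line along which they close (so a half turn about z gives the same grasp; the last joint's range is limited). The gripper opens to 85 mm and grips with 20 to 120 N. Pads are 22 mm wide; open, the fingers measure 114 mm over their backs; the gripper's body (76 mm by 85 mm) begins 54 mm behind the grasp point. The pads swing forward as they close: fully open they stand 13 mm farther back than shut.
Start: joints at [1.163, 0.521, -0.036, 1.599, 0.021, 1.021, -0.113], TCP at [0.207, -0.59, 0.248] pointing down, gripper open.
Joint ranges: [-2.91, 2.91], [-0.3, 2.13], [-1.5, 1.42], [0.17, 2.43], [-1.26, 4.41], [0.16, 1.93], [-2.52, 2.52]. Speed limits (rad/s): [1.89, 1.89, 2.39, 2.39, 3.01, 3.01, 3.01].

### API

Orientations are given as a unit quaternion [x, y, z, w].
In Python, from rig import bot, get_image, camera_info, spotter, readout gives the robot as it stands. Calls block until the motion is done:
- bot.movep(position, orientation): joint-space move of the TCP to a pose.
- bot.move_l(position, attitude=None, velocity=0.15, max_force=None): straight line of the TCP; attitude=None keeps the orientation; velocity is the mean speed in m/s. With max_force (N) it stops when the force on the tool has changed by that much, and returns True; else False.
- bot.move_j(angles): joint-space move.
- bot.move_gripper(opening, effort=None): finger opening in m; effort is the grip in N (None keeps the last); returns when the fingers have stopped.
- bot.pause(seconds).
- bot.ik(position, orientation): joint angles nearest the present ones, or None.
- get_image(name): name is "scene" or "top" or "wrist"; returns the picture (420x560x3 uint8, red, green, blue); there is no depth.
- camera_info(name): a dict with "mtx" (3x3 intrinsics, pixels), "T" (4x4, takes a point from camera to world coordinates). Camera axes: x right, y up, looking along -z (the intrinsics and any distortion apply to the point x, -y, -z); pixel columns grow to the right and rows downward; lengths in m; the calibration is good to about 2 mm. A picture is of the moment at which its call begins: read the wrist's pose just before it. camera_info takes no time and is no camera call; for the wrist camera it gives the pose at the moment of the call.
A pose or a line that the arm cannot do raises bot.Unreachable and nothing moves.
- bot.close_job(): hands the job in; it is judged then, once.
Trained networks look in the newest picture that a camera, given by its name, has taken for a name from the list of things; names that differ only in an ending like _2 or _b are one class to them, and where a whole thing is asked for, a point or a joint stands for the part that bears it (a point fixed in the world has none). Each returns a list of dicts, best first, with "confidence" (0 to 1); they miss things now and then, are a little off and sometimes report something else, mostly with a low value. They report only what shows in the picture. A call takes as long as a camera call.
- spotter.silhouettes(query, camera): "mask" (420x560 bool, what is visible of it) and "uv" ([column, row] in pixels, amid what is visible of it).
Readings, each from a call of its own:
- readout.read_time_s(): time.
- readout.read_qpos(): joint angles.
- readout.read_qd(): joint speeds.
- readout.read_joint_efforts(): joint torques, N m.
- readout.read_position(): TCP position.
- readout.read_ee_rot(): TCP orientation.
- readout.read_contact_force(): force on the tool from outside, world axes, zero at the start.
- readout.read_ft_torque(): the same for the moment, N m.
- readout.read_grip_width(): finger opening in m.
- readout.read_gripper_force(): force on a finger pad.
Only numpy, scipy, OpenCV 4.12 (cv2) and the standard library are available. Lean on these libraries where they do the work, as an engineer would, in place of code of your own. Each camera call takes 0.05 s, during which the arm holds its last target. There are 200 camera calls.

## Working session

There is one attempt and no reset: what is moved stays moved. The work goes in short steps, each a Python script; the robot and the scene stay as the last script left them, time stands still between calls to the robot, and variables do not carry over. Pictures are saved under pics/ and viewed, at most 14 in all, crops included, and the job is handed in when it is done.

```bash
ls; mkdir -p pics
python3 - <<'E'
from rig import bot,get_image,camera_info,spotter,readout
import cv2,numpy as np
for n in("scene","top"):
    cv2.imwrite(f"pics/{n}0.png",get_image(n)[:,:,::-1]); c=camera_info(n); print(n,c["mtx"].round(1).tolist(),c["T"].round(3).tolist(),[k for k in c])
    for q in["unit_red","unit_yellow","unit_blue","unit_green","rail","probe","dock_red","catch_red_front","top_red","pliers","post_cleaner","spray_can","stand_mouth"]:
        r=spotter.silhouettes(q,n); print(q,[(round(d["confidence"],2),np.round(d["uv"]).tolist(),int(d["mask"].sum())) for d in r[:8]])
print(readout.read_time_s(),bot.nose_length,readout.read_ee_rot(),camera_info("wrist")["T"].round(3).tolist())
E
```

```text
pics
scene [[386.9, 0.0, 278.3], [0.0, 386.9, 211.7], [0.0, 0.0, 1.0]] [[-0.128, -0.669, 0.732, 1.54], [0.992, -0.085, 0.096, 0.138], [-0.002, 0.738, 0.674, 0.961], [0.0, 0.0, 0.0, 1.0]] ['mtx', 'T']
unit_red [(0.84, [192.0, 193.0], 622)]
unit_yellow []
unit_blue [(0.78, [262.0, 198.0], 664)]
unit_green [(0.77, [357.0, 202.0], 659)]
rail [(0.66, [286.0, 241.0], 5007), (0.4, [371.0, 235.0], 675)]
probe [(0.56, [381.0, 218.0], 152)]
dock_red [(0.61, [288.0, 239.0], 5139), (0.48, [331.0, 223.0], 78)]
catch_red_front [(0.61, [330.0, 225.0], 113)]
top_red []
pliers [(0.53, [173.0, 213.0], 147), (0.21, [332.0, 223.0], 111)]
post_cleaner [(0.74, [407.0, 222.0], 205)]
spray_can [(0.56, [166.0, 218.0], 820)]
stand_mouth [(0.84, [373.0, 233.0], 765)]
top [[528.1, 0.0, 271.2], [0.0, 528.1, 205.4], [0.0, 0.0, 1.0]] [[-0.004, 0.989, -0.149, 0.318], [-1.0, -0.005, -0.001, 0.008], [-0.001, 0.149, 0.989, 1.687], [0.0, 0.0, 0.0, 1.0]] ['mtx', 'T']
unit_red [(0.82, [378.0, 242.0], 786)]
unit_yellow []
unit_blue [(0.64, [300.0, 246.0], 776)]
unit_green [(0.75, [181.0, 244.0], 829)]
rail [(0.61, [265.0, 185.0], 7049)]
probe [(0.52, [162.0, 187.0], 60)]
dock_red [(0.85, [262.0, 184.0], 7091)]
catch_red_front [(0.39, [487.0, 228.0], 12036)]
top_red []
pliers [(0.85, [398.0, 207.0], 395)]
post_cleaner [(0.59, [129.0, 225.0], 337)]
spray_can [(0.67, [384.0, 162.0], 592), (0.23, [485.0, 226.0], 11952)]
stand_mouth [(0.74, [172.0, 190.0], 567)]
1.4 0.017 [ 9.85775375e-01  1.68068161e-01  5.37802996e-06 -5.24258746e-05] [[0.331, 0.901, 0.281, 0.279], [-0.944, 0.316, 0.099, -0.564], [0.0, -0.298, 0.955, 0.374], [0.0, 0.0, 0.0, 1.0]]
```

View pics/top0.png

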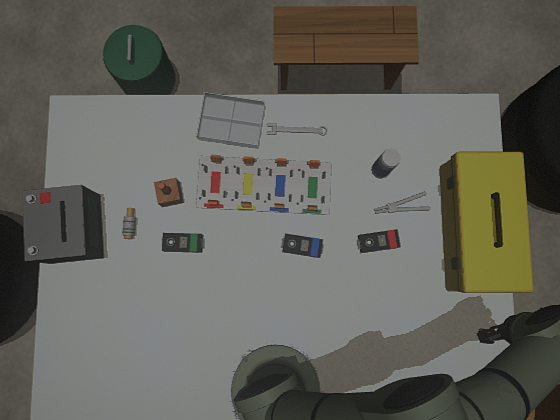

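View pics/scene0.png

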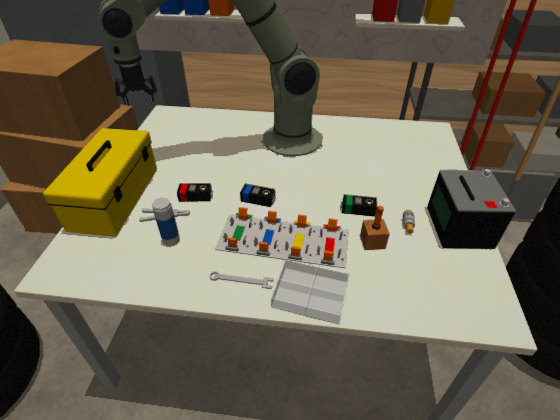

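```bash
cat > h.py <<'E'
from rig import bot,get_image,camera_info,spotter,readout
import cv2,numpy as np
from scipy.spatial.transform import Rotation as R
def down(yaw):  # tool x axis at angle yaw in world, z down
    return (R.from_euler('z',yaw)*R.from_euler('x',np.pi)).as_quat()
def proj(uv,z,ci):
    uv=np.atleast_2d(uv).astype(float); d=np.c_[uv,np.ones(len(uv))]@np.linalg.inv(ci["mtx"]).T
    d=d*[1,-1,-1]@ci["T"][:3,:3].T; o=ci["T"][:3,3]
    return (o+d*((z-o[2])/d[:,2])[:,None])[:,:2]
def pix(P,ci):
    p=(np.atleast_2d(P)-ci["T"][:3,3])@ci["T"][:3,:3]*[1,-1,-1]; p=p@ci["mtx"].T
    return p[:,:2]/p[:,2:]
def shot(cam,fn=None):
    ci=camera_info(cam); im=get_image(cam)
    if fn: cv2.imwrite(f"pics/{fn}.png",im[:,:,::-1])
    return im,ci
def rect(mask,z,ci):
    v,u=np.nonzero(mask); p=proj(np.c_[u,v],z,ci).astype(np.float32)
    return cv2.minAreaRect(p*1000)
E
python3 - <<'E'
from h import *
im,ci=shot("top")
for q,z in[("unit_red",.03),("unit_blue",.03),("unit_green",.03),("rail",.01),("stand_mouth",.06)]:
    r=spotter.silhouettes(q,"top")
    if r: print(q,rect(r[0]["mask"],z,ci))
w=camera_info("wrist"); print(w["mtx"].round(1).tolist())
Rt=R.from_quat(readout.read_ee_rot()).as_matrix(); p=readout.read_position()
print(p,(Rt.T@(w["T"][:3,3]-p)).round(4),(Rt.T@w["T"][:3,:3]).round(3).tolist())
for yaw in(0,np.pi,np.pi/2,-np.pi/2):
    for P in([.6,.02,.3],[.55,.2,.25],[.43,-.25,.3]): print(yaw,P,bot.ik(P,down(yaw)) is not None)
E
```

```text
unit_red ((452.850830078125, -326.99676513671875), (58.30154800415039, 132.07041931152344), 8.480965614318848)
unit_blue ((439.4913330078125, -87.83609771728516), (131.3553466796875, 61.943904876708984), 80.29463958740234)
unit_green ((451.8958740234375, 288.5548400878906), (131.69503784179688, 59.72365951538086), 87.77359008789062)
rail ((641.8805541992188, 33.24853515625), (432.2445983886719, 182.29843139648438), 86.05089569091797)
stand_mouth ((606.0419921875, 329.2694091796875), (83.25166320800781, 79.36284637451172), 11.314881324768066)
[[298.3, 0.0, 274.6], [0.0, 298.3, 209.2], [0.0, 0.0, 1.0]]
[ 0.20712353 -0.58965899  0.24829168] [ 0.0766 -0.0002 -0.1258] [[-0.0, 0.955, 0.298], [1.0, 0.0, -0.0], [-0.0, 0.298, -0.955]]
0 [0.6, 0.02, 0.3] True
0 [0.55, 0.2, 0.25] True
0 [0.43, -0.25, 0.3] True
3.141592653589793 [0.6, 0.02, 0.3] True
3.141592653589793 [0.55, 0.2, 0.25] True
3.141592653589793 [0.43, -0.25, 0.3] True
1.5707963267948966 [0.6, 0.02, 0.3] True
1.5707963267948966 [0.55, 0.2, 0.25] True
1.5707963267948966 [0.43, -0.25, 0.3] True
-1.5707963267948966 [0.6, 0.02, 0.3] True
-1.5707963267948966 [0.55, 0.2, 0.25] True
-1.5707963267948966 [0.43, -0.25, 0.3] True
```

Run:
```python
from h import *
bot.movep([.72,.03,.3],down(0)); im,ci=shot("wrist","rail1")
bot.movep([.68,.03,.13],down(0)); im,ci=shot("wrist","rail2")
r=spotter.silhouettes("rail","wrist"); print([(d["confidence"],rect(d["mask"],.006,ci)) for d in r])
print(readout.read_time_s(),readout.read_contact_force())
```

```text
[(0.76, ((620.5433349609375, 35.45710754394531), (433.593017578125, 213.7110595703125), 86.62691497802734))]
5.4167 [-0.05677681 -0.80313582 -0.25343182]
```

View pics/rail1.png

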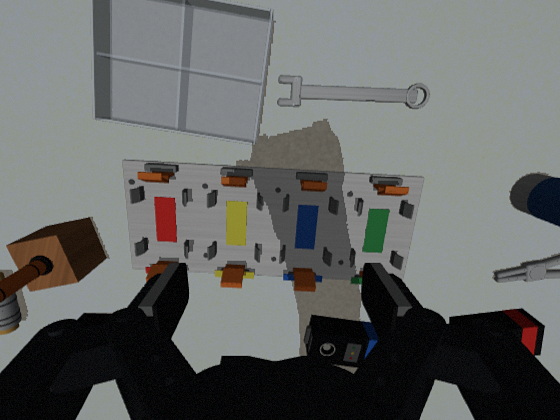

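View pics/rail2.png

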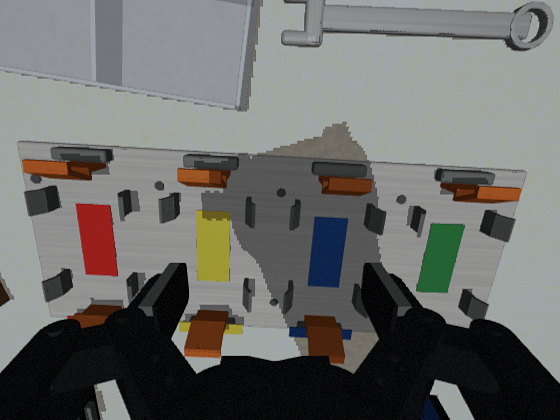

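```bash
cat >> h.py <<'E'
def tags(im,ci,reg=.25,exp=None):
    hsv=cv2.cvtColor(im,cv2.COLOR_RGB2HSV); out={}
    for n,hs in dict(red=[(0,4),(174,180)],yellow=[(24,34)],blue=[(105,125)],green=[(55,80)]).items():
        m=np.zeros(im.shape[:2],np.uint8)
        for a,b in hs: m|=cv2.inRange(hsv,(a,130,40),(b,255,255))
        k,l,s,c=cv2.connectedComponentsWithStats(m)
        best=[]
        for i in range(1,k):
            if s[i,4]<150: continue
            r=rect(l==i,.007,ci); best.append((s[i,4],r,proj(c[i],.007,ci)[0]))
        out[n]=best
    return out
E
python3 - <<'E'
from h import *
im,ci=shot("wrist")
bot.movep([.72,.03,.3],down(0)); im2,ci2=shot("wrist")
for a,b in((im,ci),(im2,ci2)):
    t=tags(a,b)
    for n in t:
        for x in t[n]: print(n,x[0],np.round(x[1][0]),np.round(x[1][1],1),round(x[1][2],1),x[2].round(4))
print([proj(p,.006,ci2)[0].round(4) for p in((123.5,160),(424,177))],[proj(p,.006,ci)[0].round(4) for p in((19,142),(525,172))])
r=spotter.silhouettes("rail","wrist"); print([(d["confidence"],rect(d["mask"],.006,ci2)) for d in r])
E
```

```text
red 2341 [650. 191.] [30.1 69.7] 86.8 [0.6518 0.1914]
yellow 2261 [644.  87.] [29.6 70.1] 87.4 [0.6455 0.0867]
yellow 161 [555.  72.] [18.4 10.8] 90.0 [0.5545 0.0719]
blue 2199 [638. -18.] [29.7 69. ] 86.6 [ 0.6394 -0.0178]
blue 157 [551.   6.] [17.4 10.9] 90.0 [0.551  0.0072]
blue 223 [ 444. -138.] [35.1 18.2] 30.0 [ 0.4433 -0.1415]
green 2143 [ 632. -122.] [29.6 69.1] 86.5 [ 0.6333 -0.1225]
red 879 [650. 192.] [29.8 69.2] 86.8 [0.6512 0.1917]
red 589 [ 454. -395.] [114.   34.3] 35.3 [ 0.4529 -0.3924]
yellow 859 [644.  87.] [29.6 68.4] 87.3 [0.6448 0.0868]
blue 839 [638. -18.] [29.3 68.4] 86.6 [ 0.6389 -0.0179]
green 809 [ 632. -122.] [29. 68.] 86.6 [ 0.6328 -0.1226]
[array([0.7379, 0.2426]), array([ 0.7137, -0.183 ])] [array([0.7381, 0.2418]), array([ 0.7129, -0.1828])]
[(0.68, ((629.0345458984375, 35.80580139160156), (430.2663269042969, 197.96908569335938), 86.55078887939453))]
```

```bash
cat >> h.py <<'E'
from scipy.optimize import minimize
C,YR=np.array([.6415,.0346]),-.0589
def dock(n):
    k={"red":157.5,"yellow":52.5,"blue":-52.5,"green":-157.5}[n]/1000
    return C+k*np.array([-np.sin(YR),np.cos(YR)])
BOX=np.array([[sx*60,sy*28,z] for sx in(-1,1) for sy in(-1,1) for z in(0,44)]+[[sx*66,sy*15,z] for sx in(-1,1) for sy in(-1,1) for z in(12,20)])/1000
def sil(p,ci,z0):
    P=BOX.copy(); c,s=np.cos(p[2]),np.sin(p[2]); P[:,:2]=P[:,:2]@np.array([[c,s],[-s,c]])+p[:2]; P[:,2]+=z0
    m=np.zeros((420,560),np.uint8); h=cv2.convexHull((pix(P,ci)*16).round().astype(np.int32))
    cv2.fillConvexPoly(m,h,255,cv2.LINE_AA,4); return m/255.
def fit(mask,ci,p0,z0=0.,occ=None):
    k=np.ones((420,560)) if occ is None else occ
    f=lambda q:(lambda s:np.abs(s-mask)[k>0].sum())(sil(np.array(p0)+q*[.01,.01,.1],ci,z0))
    best=min((minimize(f,[a,b,c],method="Nelder-Mead",options=dict(initial_simplex=np.array([a,b,c])+np.r_[np.zeros((1,3)),np.eye(3)])) for a,b,c in((0,0,0),(-.5,-.5,-.5))),key=lambda r:r.fun)
    return np.array(p0)+best.x*[.01,.01,.1],best.fun/mask.sum()
def look(n,p,yaw,z=.2,fn=None):
    t=np.array([np.cos(yaw),np.sin(yaw)])
    bot.movep([*(np.array(p[:2])-.02*t),z],down(yaw)); bot.pause(.15); im,ci=shot("wrist",fn)
    r=spotter.silhouettes("unit_"+n,"wrist")
    if not r: print("none"); return None
    f,e=fit(r[0]["mask"],ci,p); print(n,r[0]["confidence"],r[0]["mask"].sum(),"fit",f.round(4),"err",round(e,3),readout.read_time_s()); return f
E
python3 - <<'E'
from h import *
D={n:dock(n) for n in("red","blue","green")}; print(D)
q0=np.array(readout.read_qpos())
for n,p in(("red",(.453,-.327)),("blue",(.44,-.088)),("green",(.452,.289))):
  for y in(np.pi/2,-np.pi/2):print(n,y,np.round(bot.ik([*p,.2],down(y)),2))
  for y in(YR,YR+np.pi): print("place",y,np.round(bot.ik([*D[n],.2],down(y)),2))
f=look("red",(.453,-.327,np.pi/2+.15),np.pi/2,fn="red1")
E
```

```text
{'red': array([0.65077139, 0.19182688]), 'blue': array([ 0.63840954, -0.01780896]), 'green': array([ 0.63222861, -0.12262688])}
red 1.5707963267948966 [ 0.92  0.52 -0.56  1.8   0.34  0.91  0.21]
red -1.5707963267948966 [ 0.24  0.5   0.38  1.84 -0.24  0.84 -2.39]
place -0.0589 [-0.21  0.67 -0.26  1.48  0.19  1.02 -2.15]
place 3.082692653589793 [ 0.15  0.82 -0.93  1.46  0.67  1.2   0.65]
blue 1.5707963267948966 [ 0.57  0.37 -0.63  2.07  0.3   0.79 -0.24]
blue -1.5707963267948966 [-0.68  0.52  1.02  2.13 -0.61  0.83 -2.42]
place -0.0589 [ 0.1   0.6  -0.25  1.6   0.17  0.96 -1.84]
place 3.082692653589793 [ 0.51  0.76 -0.93  1.58  0.65  1.15  0.94]
green 1.5707963267948966 [-0.19  0.51 -0.66  1.86  0.39  0.91 -1.04]
green -1.5707963267948966 [ 0.15  0.77 -1.27  1.84  0.81  1.17  1.74]
place -0.0589 [ 0.26  0.61 -0.24  1.58  0.17  0.97 -1.67]
place 3.082692653589793 [ 0.66  0.76 -0.93  1.56  0.65  1.15  1.11]
red 0.72 7524 fit [ 0.4547 -0.3279  1.7094] err 0.038 8.4
```

View pics/red1.png

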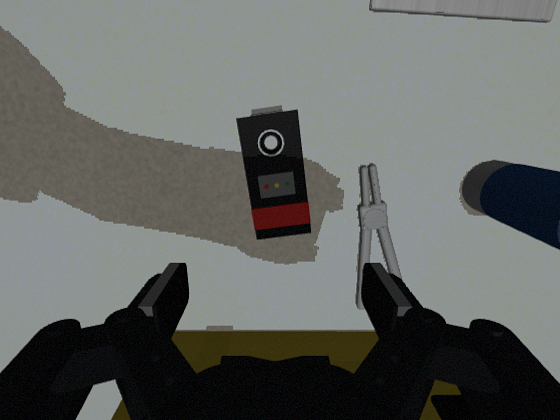

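```bash
cat >> h.py <<'E'
def grab(f,yaw):
    bot.move_gripper(.085)
    bot.movep([*f[:2],.14],down(yaw)); hit=bot.move_l([*f[:2],.024],velocity=.12,max_force=8)
    bot.move_gripper(.03,80); print("grab hit",hit,"w",readout.read_grip_width(),"F",readout.read_gripper_force(),readout.read_position())
    bot.move_l([*f[:2],.2],velocity=.2); print("lift w",readout.read_grip_width(),readout.read_contact_force())
def held(n,fn=None):
    """pose of the held unit in the tool frame's xy seen by the wrist camera"""
    bot.pause(.2); p=np.array(readout.read_position()); im,ci=shot("wrist",fn)
    r=spotter.silhouettes("unit_"+n,"wrist"); yaw=R.from_quat(readout.read_ee_rot()).apply([1,0,0]); yaw=np.arctan2(yaw[1],yaw[0])
    if not r: print("held none"); return
    occ=np.zeros((420,560)); occ[:250]=1
    f,e=fit(r[0]["mask"],ci,(p[0],p[1],yaw),p[2]-.024,occ)
    c,s=np.cos(yaw),np.sin(yaw); d=np.array([[c,s],[-s,c]])@(f[:2]-p[:2])
    print("held dx,dy(tool, left-handed y) mm",(d*1000).round(2),"dyaw",round(f[2]-yaw,4),"err",round(e,3)); return d
E
python3 - <<'E'
from h import *
f=look("red",(.4547,-.3279,1.7094),1.7094)
grab(f,f[2])
d=dock("red"); bot.movep([*d,.2],down(YR)); held("red","held1"); print(readout.read_position(),readout.read_time_s())
E
```

```text
red 0.88 7645 fit [ 0.4549 -0.3277  1.7118] err 0.037 8.9
grab hit False w 0.05529528451780611 F 85.15788584947586 [ 0.4549788  -0.32796442  0.02475945]
lift w 0.05501863539151659 [ 1.05182213  0.19768913 -2.89932656]
held dx,dy(tool, left-handed y) mm [0.21 0.47] dyaw -0.0044 err 0.014
[0.65084941 0.19145119 0.20001682] 14.5
```

View pics/held1.png

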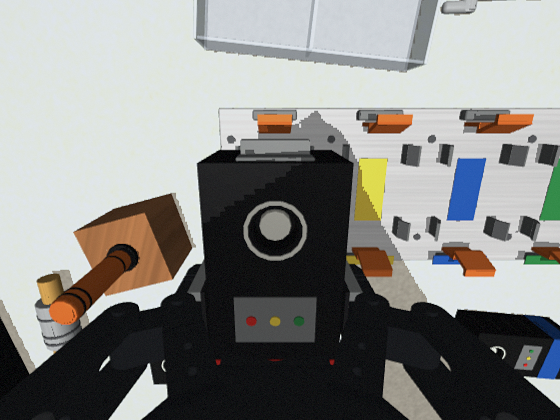

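```bash
cat >> h.py <<'E'
def F(): return np.array(readout.read_contact_force()).round(1).tolist()
def insert(xy,off=.0248):
    h=.006+off
    bot.move_l([*xy,h+.06],velocity=.15); f0=F()
    print("to guides",bot.move_l([*xy,h+.024],velocity=.05,max_force=12),f0,F(),readout.read_position())
    print("push",bot.move_l([*xy,h-.0005],velocity=.03,max_force=45),F(),readout.read_position(),readout.read_grip_width())
E
python3 - <<'E'
from h import *
insert(dock("red"))
E
```

```text
to guides False [1.3, -0.3, -3.1] [-4.8, 0.1, -3.1] [0.65040313 0.1918183  0.05465963]
push False [-7.7, -1.6, 13.2] [0.65076145 0.1918259  0.03082951] 0.055078817337708176
```

```bash
cat >> h.py <<'E'
def prove(xy):
    z=readout.read_position()[2]; z0=z; zc=z
    for i in range(24):
        zc+=.0004; bot.move_l([*xy,zc],velocity=.01); f=readout.read_contact_force()[2]
        if f<-15: break
    print("pull",i,F(),"rise mm",(np.array(readout.read_position())[2]-z0)*1000)
    bot.pause(.5); a=F(); bot.pause(.5); print(a,F(),"rise",(np.array(readout.read_position())[2]-z0)*1000,readout.read_time_s())
E
python3 - <<'E'
from h import *
prove(dock("red"))
E
```

```text
pull 5 [4.9, 1.5, -19.5] rise mm 1.878445618900257
[4.7, 1.3, -21.0] [5.9, 0.9, -21.3] rise 1.8840936964718002 19.7083
```

```bash
cat >> h.py <<'E'
def release(xy):
    z=readout.read_position()[2]; bot.move_l([*xy,z-.0019],velocity=.02); bot.move_gripper(.085); bot.move_l([*xy,.2],velocity=.2)
E
python3 - <<'E'
from h import *
release(dock("red"))
f=look("blue",(.44,-.088,np.pi/2-.17),np.pi/2,fn="blue1")
if f is not None:
    f=look("blue",f,f[2])
    grab(f,f[2])
    bot.movep([*dock("blue"),.2],down(YR)); held("blue","held2"); insert(dock("blue"))
E
```

```text
blue 0.98 7539 fit [ 0.4416 -0.0868  1.4121] err 0.042 23.3833
blue 0.97 7472 fit [ 0.4415 -0.087   1.4144] err 0.047 23.9
grab hit False w 0.055232376433443926 F 82.50061511993408 [ 0.44168396 -0.08715279  0.02465646]
lift w 0.05500110080015542 [ 0.10642481 -0.13487695 -3.93796624]
held dx,dy(tool, left-handed y) mm [0.46 0.23] dyaw -0.0004 err 0.013
to guides False [0.2, 1.1, -4.1] [-3.2, 0.4, -4.2] [ 0.6380192  -0.01781233  0.05468335]
push False [-7.7, -0.2, 13.0] [ 0.63835358 -0.01780461  0.03072426] 0.05514288297230566
```

View pics/held2.png

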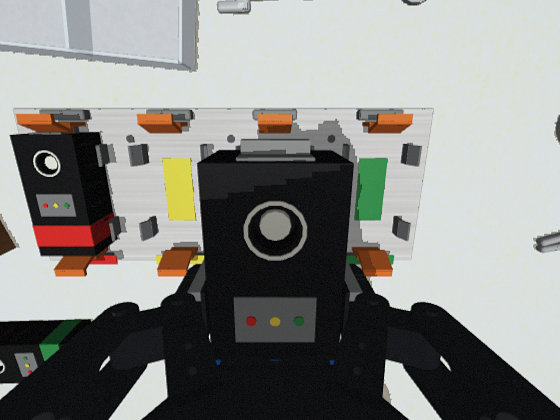

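Run:
```python
from h import *
prove(dock("blue")); release(dock("blue"))
f=look("green",(.452,.2885,np.pi/2),np.pi/2,fn="green1")
if f is not None:
    f=look("green",f,f[2])
    grab(f,f[2])
    bot.movep([*dock("green"),.2],down(YR)); held("green","held3"); insert(dock("green")); prove(dock("green"))
```

```text
pull 5 [4.9, -0.4, -20.7] rise mm 1.902006416969214
[5.4, 0.2, -22.9] [5.9, 0.0, -23.2] rise 1.9501571107016848 33.875
green 0.82 7668 fit [0.4527 0.2908 1.544 ] err 0.036 37.0917
green 0.6 7284 fit [0.4525 0.2892 1.539 ] err 0.069 37.5917
grab hit False w 0.055295825108912885 F 84.44159746170044 [0.45267828 0.28933654 0.02473741]
lift w 0.05477598783990089 [ 1.13877954 -0.99939566 -3.97612059]
held dx,dy(tool, left-handed y) mm [1.35 0.63] dyaw -0.0012 err 0.019
to guides False [-0.2, 0.4, -3.4] [-3.7, 0.2, -4.5] [ 0.63171017 -0.12259954  0.05457546]
push False [-7.6, 0.4, 10.4] [ 0.63222622 -0.12261706  0.03077226] 0.055099651549781074
pull 5 [-0.3, -0.8, -22.5] rise mm 1.92173678753485
[-0.9, -0.7, -25.6] [-0.5, -0.7, -26.2] rise 2.01293557619011 47.8583
```

```bash
cat >> h.py <<'E'
def probetop(xy,yaw=0.,z=.3,fn=None,ztop=.157):
    t=np.array([np.cos(yaw),np.sin(yaw)])
    bot.movep([*(np.array(xy)-.0766*t),z],down(yaw)); bot.pause(.2); im,ci=shot("wrist",fn)
    r=spotter.silhouettes("probe","wrist")
    for d in r[:3]: print("probe",round(d["confidence"],2),np.round(d["uv"]),d["mask"].sum(),rect(d["mask"],ztop,ci))
    return im,ci
E
python3 - <<'E'
from h import *
release(dock("green"))
im,ci=probetop((.6,.325),fn="probe1"); print("expect px",pix([[.6,.325,.157]],ci))
r=spotter.silhouettes("stand_mouth","wrist")
for d in r[:2]: print(d["confidence"],rect(d["mask"],.072,ci))
E
```

```text
probe 0.87 [266. 106.] 589 ((608.7966918945312, 333.504150390625), (22.18230438232422, 21.72072410583496), 89.92832946777344)
probe 0.46 [454.  75.] 22129 ((629.8858032226562, 172.2248992919922), (209.76773071289062, 115.34014129638672), 86.96098327636719)
expect px [[273.98792971 116.48033117]]
0.63 ((610.4053344726562, 335.7360534667969), (71.41790771484375, 70.81523895263672), 11.27608585357666)
0.28 ((611.8160400390625, 336.61669921875), (29.365760803222656, 27.148954391479492), 45.77470779418945)
```

View pics/probe1.png

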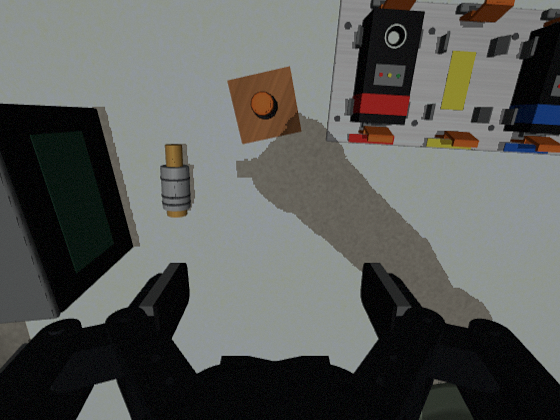

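Run:
```python
from h import *
im,ci=probetop((.609,.334),z=.28)
d=spotter.silhouettes("probe","wrist")[0]; c=np.array(rect(d["mask"],.157,ci)[0])/1000; print(c)
if abs(c-[.609,.334]).max()<.006:
    bot.move_gripper(.085); bot.movep([*c,.22],down(0)); print(bot.move_l([*c,.125],velocity=.1,max_force=6))
    bot.move_gripper(.005,40); print(readout.read_grip_width(),readout.read_gripper_force(),readout.read_position(),F())
    bot.move_l([*c,.30],velocity=.12); bot.pause(.2); shot("wrist","probe2"); print(F(),readout.read_grip_width(),readout.read_time_s())
    p=np.array(readout.read_position()); ci=camera_info("wrist"); print("tip px exp",pix([[p[0],p[1],p[2]-.116]],ci))
    print([(d["confidence"],d["uv"],d["mask"].sum()) for d in spotter.silhouettes("probe","wrist")])
```

```text
probe 0.89 [275. 114.] 580 ((610.4718627929688, 335.2060852050781), (20.38668441772461, 20.471240997314453), 44.07870101928711)
[0.61047186 0.33520609]
False
0.01884339126700427 38.96212935447693 [0.61054777 0.33520927 0.12519168] [-1.5, -1.6, 4.6]
[-0.2, 0.2, -0.3] 0.018938586234706532 56.4667
tip px exp [[274.94511993 210.30508751]]
[(0.79, [276.8, 289.8], np.int64(5257))]
```

View pics/probe2.png

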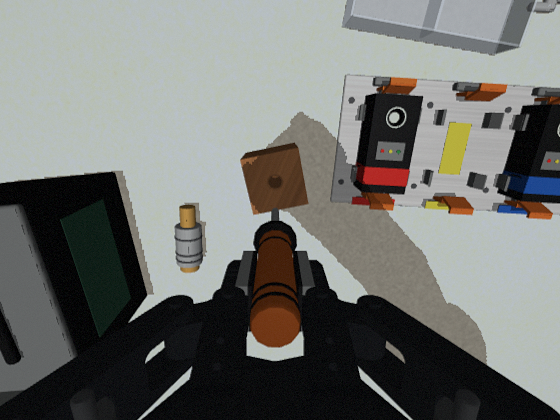

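```bash
cat >> h.py <<'E'
X=np.array([np.cos(YR),np.sin(YR)])
def ring(guess,im,ci,fn=None):
    u=pix([[*guess,.05]],ci)[0]; w=22; a,b=(u-w).round().astype(int)
    g=cv2.cvtColor(im,cv2.COLOR_RGB2GRAY)[b:b+2*w,a:a+2*w]; t,m=cv2.threshold(g,0,255,cv2.THRESH_OTSU)
    k,l,s,c=cv2.connectedComponentsWithStats(m)
    s[0,4]=0; res=[]
    for i in range(1,k):
        if s[i,4]<15 or s[i,0]==0 or s[i,1]==0 or s[i,0]+s[i,2]>=2*w or s[i,1]+s[i,3]>=2*w: continue
        ctr=s[i,:2]+(s[i,2:4]-1)/2+[a,b]; res.append((int(s[i,4]),s[i,2:4].tolist(),proj(ctr,.05,ci)[0].round(4)))
    if fn: cv2.imwrite(f"pics/{fn}.png",cv2.resize(im[b:b+2*w,a:a+2*w,::-1],None,fx=6,fy=6))
    return sorted(res,key=lambda r:-r[1][0])
E
python3 - <<'E'
from h import *
ci=camera_info("wrist"); print("mouth",proj([276,182],.072,ci))
for n in("red","blue","green"):
    b=dock(n)+.034*X
    bot.movep([b[0]-.05,b[1],.24],down(0)); bot.pause(.2); im,ci=shot("wrist",f"btn_{n}"); print(n,b.round(4),pix([[*b,.05]],ci).round(),ring(b,im,ci,"ring_"+n))
E
```

```text
mouth [[0.61090063 0.33381428]]
red [0.6847 0.1898] [[276. 143.]] [(131, [23, 24], array([0.686 , 0.1902])), (117, [12, 13], array([0.6865, 0.1907]))]
blue [ 0.6724 -0.0198] [[276. 143.]] [(137, [23, 25], array([ 0.6734, -0.0194])), (116, [11, 12], array([ 0.6739, -0.0194]))]
green [ 0.6662 -0.1246] [[276. 143.]] [(140, [23, 25], array([ 0.6663, -0.1242])), (114, [12, 13], array([ 0.6673, -0.1237]))]
```

View pics/btn_blue.png

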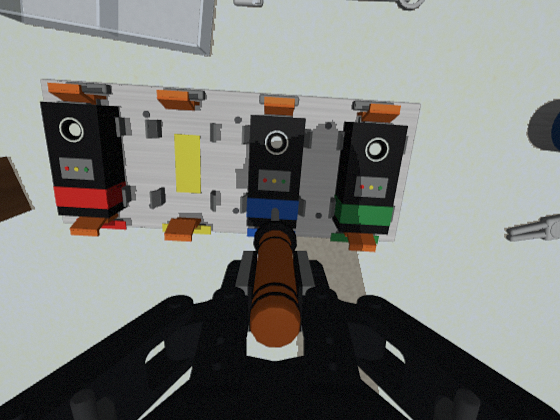

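Run:
```python
from h import *
for n,b in(("red",(.686,.1903)),("blue",(.6735,-.0195)),("green",(.6665,-.1243))):
    bot.movep([*b,.2],down(0)); bot.move_l([*b,.166],velocity=.1); f0=F()
    h=bot.move_l([*b,.1558],velocity=.015,max_force=8); z=readout.read_position()[2]; bot.pause(.5)
    print(n,f0,h,F(),"tip z",z-.116,readout.read_time_s()); bot.move_l([*b,.21],velocity=.15)
m=(.611,.3345)
bot.movep([m[0]-.0,m[1],.26],down(0)); bot.pause(.2); im,ci=shot("wrist","back")
d=spotter.silhouettes("stand_mouth","wrist"); print([(round(x["confidence"],2),rect(x["mask"],.072,ci)) for x in d[:2]])
```

```text
red [0.2, -0.7, -0.4] True [0.3, -0.7, 7.3] tip z 0.04038022761528713 62.1833
blue [-0.2, -0.4, -0.2] True [-1.1, -0.1, 7.3] tip z 0.040348925451408765 65.1917
green [-0.1, -0.2, -0.2] True [-1.1, 0.9, 7.3] tip z 0.04037470577571654 67.85
[(0.65, ((614.0435180664062, 336.31365966796875), (77.8297348022461, 70.42032623291016), 11.698941230773926))]
```

View pics/back.png

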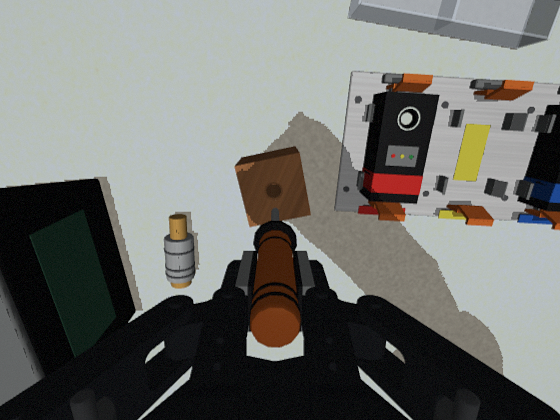

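Run:
```python
from h import *
ci=camera_info("wrist"); print(proj([273.5,190],.072,ci))
m=[.6107,.3350]
bot.move_l([*m,.2],velocity=.1); h=bot.move_l([*m,.127],velocity=.05,max_force=5); print(h,F(),readout.read_position())
if not h:
    print(bot.move_l([*m,.1245],velocity=.015,max_force=4),F(),readout.read_position())
    bot.move_gripper(.04); bot.pause(.2); bot.move_gripper(.085); bot.move_l([*m,.3],velocity=.12)
    im,ci=probetop((.6107,.335),fn="final",z=.3)
    d=spotter.silhouettes("stand_mouth","wrist"); print([(round(x["confidence"],2),rect(x["mask"],.072,ci)) for x in d[:2]])
    print(readout.read_time_s())
```

```text
[[0.61152912 0.335524  ]]
False [-0.3, 0.2, -0.2] [0.61084294 0.3350702  0.12730895]
True [-0.2, -0.3, 7.8] [0.61098219 0.33514121 0.12514035]
probe 0.64 [276. 116.] 520 ((611.1995849609375, 335.4813537597656), (20.668039321899414, 21.314598083496094), 89.94503021240234)
[(0.67, ((610.3082885742188, 336.22479248046875), (70.49810028076172, 69.50574493408203), 11.509012222290039))]
76.375
```

```bash
python3 - <<'E'
from h import *
bot.movep([.68,.0,.35],down(0)); bot.pause(.3); shot("wrist","final2")
E
ls pics | tail -3; python3 -c "
import cv2,numpy as np
a=cv2.imread('pics/final.png') if cv2.os.path.exists('pics/final.png') else np.zeros((420,560,3),np.uint8)
cv2.imwrite('pics/both.png',cv2.resize(np.vstack([a[:240],cv2.imread('pics/final2.png')[:330]]),(560,570)))"
```

```text
ring_red.png
scene0.png
top0.png
```

View pics/both.png

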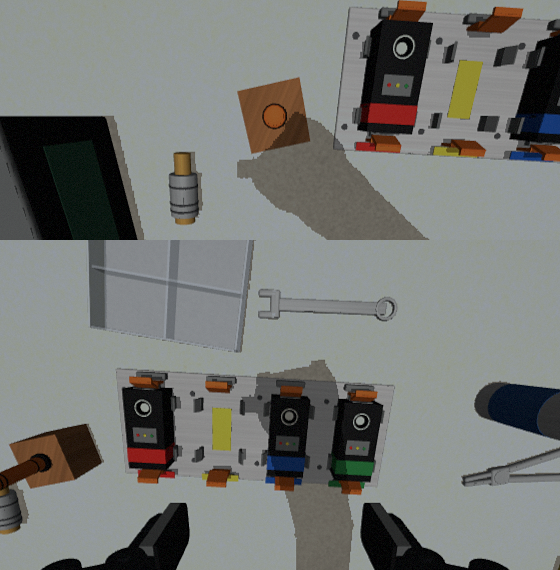

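The probe stands upright in its block at (274,116) in the upper picture. All three units sit in their own brackets with their buttons out, and the robot is clear of everything.

```bash
python3 -c "
from rig import bot
print(bot.close_job())"
```

```text
the job is handed in; nothing more can be done
None
```

The job is handed in: red, blue and green (yellow was absent) were snapped home, pull-proven and button-pressed in order, and the probe is back in its block; the wrist reading on green's pull crept to about 26 N including its weight, slightly over the 25 N you set (about 22 N net, under the 30 N fail limit).

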